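# Close a fuse box and hold its halves together

### The arm

A 6-joint arm with a two-finger parallel gripper is mounted at the origin on the work surface. World frame = base frame: x ahead of the robot, y to its left, z up, the work surface at z = 0. Lengths are in m, angles in degrees, forces in N, time in s.
With the tool pointing down it reaches from about 0.3 to 0.775 m from the base axis. Payload 14.6 kg.
Tool frame: the origin (TCP) lies at the very end of the fingers, on their centre line; the grasp point (between the pads) lies 19 mm behind it; z points along the fingers, y is the direction in which the jaws open and shut (so a half turn about z gives the same grasp; the last joint's range is limited). The gripper opens to 94 mm and grips with 3 to 60 N. Pads are 16 mm wide; open, the fingers measure 119 mm over their backs; the gripper's body (75 mm by 177 mm) begins 78 mm behind the grasp point.
Start: joints at [-72.972, 17.183, 87.147, -0, 75.671, -3.816], TCP at [0.196, -0.514, 0.205] pointing down, gripper open.
Joint ranges: [-173.82, 173.82], [-45.26, 126.66], [13.44, 144.39], [-59.66, 239.66], [0, 175.72], [-146.38, 146.38]. Speed limits (degrees/s): [127.2, 127.2, 147.25, 180, 180, 180].

### API

Orientations are given as a 3x3 rotation matrix whose columns are the frame's x, y, z axes.
In Python, from cell import * gives the robot as it stands.
- The arm moves only by the tool move_arm, never from a script. Its arguments are lists of equal length, an entry for each row: "linear": the shift along the tool's x, y, z in cm, a list of three; "twist": the turn, a rotation vector about the tool's x, y, z in rad, a list of three; "gripper": the finger opening in cm, from 0 to 9.4. A call has 1 to 10 rows; each row shifts and turns the commanded pose from where the row before left it, along the tool's axes as they then stand; what a row does not reach is not made up. A row lasts 1/8 s, in which the tool goes at most 62.5 mm and 10.7 degrees, less where a joint would pass 70% of its speed; a pose out of reach is approached as far as the arm can. A call with a gripper value outside its range is refused whole. The fingers move at their own pace and stop on an object; the grip force is fixed at half the most. Time passes only in rows, so rows that do not move let the fingers close. It gives the time, the measured TCP pose, the force and the opening at its end, in the units of the state.
- get_obs(): the state, without advancing time (a new reading comes with each control period).
- snapshot(name): name is "scene" or "side" or "wrist"; returns the picture (400x640x3 uint8, red, green, blue); there is no depth.
- calibration(name): a dict with "camera_matrix" (3x3 intrinsics, pixels), "k1" (the pictures are not rectified: a ray, as slopes to the right and down, at radius r is drawn at 1 + k1 r^2 times it, then the intrinsics apply), "camera_from_world" (4x4, takes a point from world to camera coordinates); the wrist camera has in their place "tool_from_camera" (4x4, takes a point from camera to tool coordinates, whose origin is the TCP and whose axes are the flange's). Camera axes: x right, y down, z forward; pixel columns grow to the right and rows downward; lengths in m; the calibration is good to about 2 mm. A picture is of the moment at which its call begins: read the wrist's pose just before it. calibration takes no time and is no camera call.
- job_done(): hands the job in, once; it reports no verdict.
The state is a dict: "clock": time; "joints": joint angles; "qd": joint speeds; "tau": joint torques, N m; "tool_pos": TCP position; "ee_rot": TCP orientation; "wrist_force": force on the tool from outside, world axes, zero at the start; "wrist_torque": the same for the moment, N m; "grip_width": opening from 0.0 (shut) to 1.0 (fully open).
Only numpy, scipy, OpenCV 4.12 (cv2) and the standard library are available. Lean on these libraries where they do the work, as an engineer would, in place of code of your own. Each camera call takes 0.05 s, during which the arm holds its last target. There are 200 camera calls.

### The job

Close up this fuse box for its screws: press both red hinged fuse covers in the lower half down until they click and stay shut, then set the loose upper half (the one with the orange grip) on the two dowels and press it down against the sprung contacts until the halves meet all round. Finish while still holding it pressed fully shut with the gripper, because I will drive the screws while you hold it; do not let go. Leave the tools and other things on the bench where they lie.

Things in the scene. Friction and masses are not known exactly. Their poses are not given: they have to be found in the camera images.
- fusebox: Lower half of the fuse box: a dark grey open shell on a plywood board (180 x 260 x 18) fixed to the bench. Origin: centre of the board's underside; z up, y along the long side. The flat rim where the halves meet is at z = 60 (114 in x, 160 in y, plus an 80 x 30 boss at each y end). Inside: red fuse covers at y = +45 and -45, two sprung contacts between them.
- cover_left (a joint): Hinge angle (rad) of the red fuse cover at y = +45 of the fusebox. 0 = shut, level, held by its catch; grows as the free edge swings up (starts 0.5 to 0.85). A weak spring lifts it to 0.2 or more unless caught. Snapping it past the catch takes 6 to 9 N on the pad. It can be pushed 0.04 past shut and comes back to 0.
- cover_right (a joint): The same for the red fuse cover at y = -45 of the fusebox.
- hinge_left (a point): Middle of the left cover's hinge pin, at (28, 45, 66) of the fusebox, pin along y. The cover is 40 wide (y), 4 thick and reaches 52 from the pin towards -x; shut, its upper face is at z = 68. Beyond its free edge stands the catch, a white tongue whose sloping nose reaches in to x = -24 and up to z = 77 of the fusebox: keep the fingers off it.
- hinge_right (a point): The same for the right cover: (28, -45, 66) of the fusebox.
- pad_left (a point): Ribbed place to press on the upper face of the left red cover, 30 from the hinge pin, on the cover's centre line; it moves with the cover. Shut it is at (-2, 45, 68) of the fusebox. Pushing straight down over that shut place with closed fingers (up to about 27 x 22) shuts the cover from any start.
- pad_right (a point): The same on the right red cover: (-2, -45, 68) of the fusebox when shut.
- dowel_left (a point): Tip of the steel dowel on the boss at +y of the lower half: 10 across, standing 20 above the rim (straight for 14, then tapered to 5 across at the tip). Fixed, at (0, 95, 80) of the fusebox.
- dowel_right (a point): Tip of the same kind of dowel on the boss at -y: (0, -95, 80) of the fusebox.
- contact_mid (a point): Fixed point midway between the two sprung copper contacts, at (0, 0, 86) of the fusebox, level with their tops when free. Their heads, 17 across, are at x = +25 and -25. They meet the upper half when the gap between the halves is 6, push it up with about 5 N together then and 12 N when the halves meet; left alone the upper half stays propped open by about 5.5.
- upper: Upper half, loose, open side down on the bench: a light grey domed shell 114 (x) x 160 (y) x 30 high, a flange 80 x 30 x 10 at each y end (220 over all), about 0.45 kg. Origin: centre of its underside (the rim); y along its long side, z up. Fully home, where it stops hard, its origin is at (0, 0, 60) of the fusebox, long sides parallel; either way round fits.
- grip (a point): Middle of the orange grip bar on top of the upper half, 58 above its underside: the bar is 22 wide (upper's x), 100 long (upper's y) and 18 high (top at 67), 19 clear of the shell's top, which is at 30. Two legs 20 (x) x 16 (y) carry it, 42 to each side of this point along y.
- hole_left (a point): Lower mouth of the dowel hole in the flange at +y of the upper half, at (0, 95, 0) of its frame: a through hole 12 across, 10 deep, lower edge chamfered.
- hole_right (a point): The same at (0, -95, 0) of the upper half's frame.
- screwdriver: Screwdriver with a blue handle, 190 long, lying between the two work places; origin under its middle, x towards the blade tip. A bystander.
- spanner: Steel spanner, 190 long, lying beyond the work places; origin under its middle. A bystander.
- meter: Yellow multimeter with a black face, 180 x 85 x 36, lying on its back; origin under its middle. A bystander.
- screw_tray: Small green tray of screws, 100 x 80 x 28; origin under its middle. A bystander.
- tape: Roll of black tape, 66 across, 19 high, lying flat; origin under its middle. A bystander.
- pliers: Pliers with red grips, about 190 long, lying flat; origin under them near the middle. A bystander.
Not all that is in view belongs to the job. Leave any green look-alike of the upper alone.

How it is judged:
By the outcome, as a careful person would: the job done as asked, in the order asked, and still so for the second after the job is handed in, while the arm keeps its last pose, push and grip.
It also fails if it takes over 64 s, if anything falls off the work surface, if the arm or the gripper's body presses on something with over 40 N, if the wrist force passes 120 N, or if a joint passes its speed limit or range.

## Working session

There is one attempt and no reset: what is moved stays moved. The work goes in short steps, Python scripts to look and compute and a tool call to move; the robot and the scene stay as the last step left them, time stands still between calls to the robot, and variables do not carry over. Pictures are saved under pics/ and viewed, about 8 in all and at most 12, crops included, and the job is handed in when it is done.

Besides the shell and the picture viewer there is one more tool, called after "Request:" as name(argument=value, ...) on one line, values as JSON. move_arm: Moves the arm, as the interface text tells. Its arguments: {"type":"object","properties":{"linear":{"type":"array"},"twist":{"type":"array"},"gripper":{"type":"array"}},"required":["linear","twist","gripper"]}

```bash
mkdir -p pics; ls; python3 - <<'E'
from cell import *
import cv2,numpy as np
a=snapshot("scene");b=snapshot("side")
cv2.imwrite("pics/scene.png",a[:,:,::-1]);cv2.imwrite("pics/side.png",b[:,:,::-1])
for n in("scene","side","wrist"):print(n,calibration(n))
o=get_obs();print(o)
E
```

```text
pics
scene {'camera_matrix': array([[384.06603342,   0.        , 331.48620363],
       [  0.        , 384.06603342, 198.87977047],
       [  0.        ,   0.        ,   1.        ]]), 'k1': -0.02754088852438664, 'camera_from_world': array([[ 0.63613047,  0.77150127,  0.01112757, -0.33609093],
       [ 0.44616022, -0.35603235, -0.82108588, -0.19335647],
       [-0.62950702,  0.52728242, -0.5706962 ,  1.44210777],
       [ 0.        ,  0.        ,  0.        ,  1.        ]])}
side {'camera_matrix': array([[436.9689697 ,   0.        , 312.13663349],
       [  0.        , 436.9689697 , 199.3800255 ],
       [  0.        ,   0.        ,   1.        ]]), 'k1': 0.0063294800013959035, 'camera_from_world': array([[-0.99365336, -0.11090645,  0.0187817 ,  0.53945075],
       [-0.09657534,  0.75552483, -0.64796252,  0.09351592],
       [ 0.05767318, -0.64566399, -0.76144062,  1.14605667],
       [ 0.        ,  0.        ,  0.        ,  1.        ]])}
wrist {'camera_matrix': array([[302.90770563,   0.        , 322.56406057],
       [  0.        , 302.90770563, 198.71633448],
       [  0.        ,
[... 502 characters left out ...]
01, -2.14870389e-03,
        7.56696733e+01, -3.81523454e+00]), 'qd': array([ 0.01865577, -0.20916608, -0.07755267, -0.01758206, -0.12686579,
        0.02391193]), 'tau': array([ 2.90969720e-04, -5.32644725e+01, -3.53281474e+01,  7.09205121e-02,
        2.35204550e-02, -4.81727341e-05]), 'tool_pos': array([ 0.19562116, -0.51377573,  0.20493697]), 'ee_rot': array([[ 9.34553028e-01,  3.55823724e-01, -3.40289196e-04],
       [ 3.55823885e-01, -9.34552507e-01,  9.87003593e-04],
       [ 3.31811728e-05, -1.04349022e-03, -9.99999455e-01]]), 'wrist_force': array([ 0.28792502, -0.46083817, -0.19345486]), 'wrist_torque': array([ 0.01188492, -0.03552828,  0.05222128]), 'grip_width': 1.004116303629951}
```

View pics/scene.png

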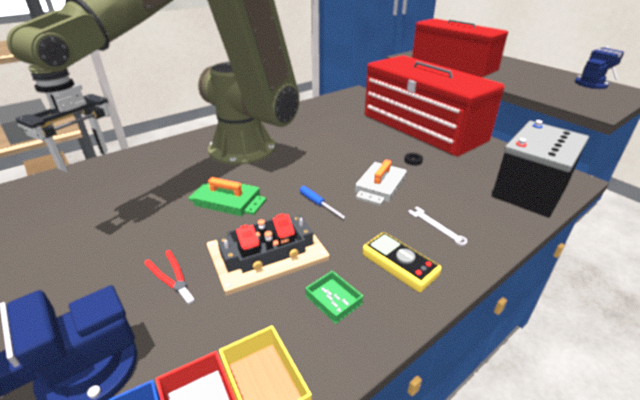

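View pics/side.png

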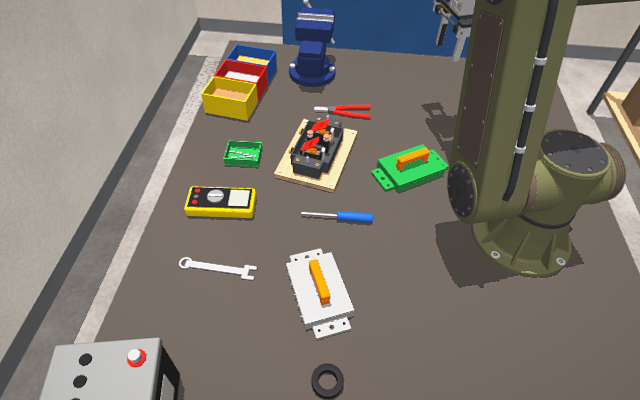

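```bash
cat > h.py <<'E'
from cell import *
import cv2,numpy as np
np.set_printoptions(precision=4,suppress=True)
def cam(name):
    c=calibration(name);K=c["camera_matrix"];k=c["k1"]
    if name=="wrist":
        o=get_obs();T=np.eye(4);T[:3,:3]=o["ee_rot"];T[:3,3]=o["tool_pos"]
        W=T@c["tool_from_camera"]
    else: W=np.linalg.inv(c["camera_from_world"])
    return K,k,W
def cast(C,px,z):
    K,k,W=C;px=np.atleast_2d(np.float64(px))
    n=cv2.undistortPoints(px[:,None],K,np.array([k,0,0,0.]))[:,0]
    d=np.c_[n,np.ones(len(n))]@W[:3,:3].T
    return W[:3,3]+d*((z-W[2,3])/d[:,2])[:,None]
def proj(C,p):
    K,k,W=C;V=np.linalg.inv(W);p=np.atleast_2d(p)
    return cv2.projectPoints(np.float64(p),cv2.Rodrigues(V[:3,:3])[0],V[:3,3],K,np.array([k,0,0,0.]))[0][:,0]
def blob(img,lo,hi,box=None):
    m=cv2.inRange(cv2.cvtColor(img,cv2.COLOR_RGB2HSV),np.array(lo),np.array(hi))
    if box: q=np.zeros_like(m);x0,y0,x1,y1=box;q[y0:y1,x0:x1]=m[y0:y1,x0:x1];m=q
    cs=cv2.findContours(m,cv2.RETR_EXTERNAL,cv2.CHAIN_APPROX_NONE)[0]
    return sorted(cs,key=cv2.contourArea)[::-1]
def rect(C,c,z):
    p=cast(C,c[:,0],z)[:,:2].astype(np.float32)
    r=cv2.minAreaRect(p*1000);b=cv2.boxPoints(r);e=b[1]-b[0];f=b[2]-b[1]
    l=e if np.hypot(*e)>np.hypot(*f) else f
    return np.array(r[0])/1000,np.degrees(np.arctan2(l[1],l[0]))%180,r[1]
E
python3 - <<'E'
from h import *
for n,bx,ub in(("side",(265,110,365,195),(280,240,360,340)),("scene",(200,200,335,290),(350,155,410,205))):
    im=cv2.imread(f"pics/{n}.png")[:,:,::-1].copy();C=cam(n)
    c=[x for x in blob(im,(8,40,120),(28,170,255),bx) if cv2.contourArea(x)>30]
    print(n,[cv2.contourArea(x) for x in c]);c=np.vstack(c)
    print("board",rect(C,c,.018))
    g=blob(im,(5,170,120),(22,255,255),ub)[0];print("grip",rect(C,g,.067),rect(C,g,.058))
    w=blob(im,(0,0,150),(179,50,255),ub)[0];print("shell",rect(C,w,.02))
E
```

```text
side [5483.0, 37.0]
board (array([ 0.5614, -0.2411]), np.float32(97.30738), (320.9234619140625, 366.9480285644531))
grip (array([0.5023, 0.2372]), np.float32(113.20758), (24.104013442993164, 112.43875122070312)) (array([0.5026, 0.2321]), np.float32(113.20759), (24.357425689697266, 113.62075805664062))
shell (array([0.509 , 0.2157]), np.float32(113.54619), (120.89622497558594, 182.65550231933594))
scene [1298.5, 34.5]
board (array([ 0.5489, -0.2335]), np.float32(78.92909), (268.4415588378906, 237.61981201171875))
grip (array([0.5289, 0.1985]), np.float32(114.00522), (22.27088737487793, 126.88605499267578)) (array([0.5187, 0.21  ]), np.float32(114.00523), (22.60441780090332, 128.78623962402344))
shell (array([0.5094, 0.2089]), np.float32(113.87794), (125.7874755859375, 239.20375061035156))
```

```bash
cat >> h.py <<'E'
def goto(p,yaw=None):
    """prints shift in tool axes (cm) to p, then twist z so that tool y axis lies along yaw (deg, mod 180)"""
    o=get_obs();R=o["ee_rot"];print("tcp",o["tool_pos"],"shift cm",R.T@(np.array(p)-o["tool_pos"])*100,"F",o["wrist_force"],"w",o["grip_width"],"t",o["clock"])
    if yaw is not None:
        t=np.radians(yaw);v=R.T@np.array([np.cos(t),np.sin(t),0]);a=np.arctan2(-v[0],v[1])
        a=(a+np.pi/2)%np.pi-np.pi/2;print("twist z",a,"or",a-np.sign(a)*np.pi,"j6",o["joints"][5])
    tilt=R.T@np.array([0,0,-1]);print("tilt twist",np.cross([0,0,1],tilt)[:2])
E
python3 - <<'E'
from h import *
C=cam("side");p=cast(C,[(304,119),(357,128),(326,188),(276,178)],.018);print(p,p.mean(0))
for a,b in((0,3),(1,2),(0,1),(3,2)):
    d=p[b]-p[a];print(np.linalg.norm(d),np.degrees(np.arctan2(d[1],d[0])))
goto([.55,-.235,.3],12)
E
```

```text
[[ 0.6113 -0.3731  0.018 ]
 [ 0.4394 -0.3515  0.018 ]
 [ 0.5138 -0.0846  0.018 ]
 [ 0.6579 -0.1044  0.018 ]] [ 0.5556 -0.2284  0.018 ]
0.27267665713972905 80.15390379922451
0.2770516185215883 74.42216108549175
0.1731808343618367 172.8403634918606
0.14541150200501576 172.17458422087344
tcp [ 0.1956 -0.5138  0.2049] shift cm [ 43.0384 -13.4533  -9.4908] F [ 0.2879 -0.4608 -0.1935] w 1.004116303629951 t 0.1
twist z -1.416440383863506 or 1.725152269726287 j6 -3.8152345446726126
tilt twist [-0.001 -0.   ]
```

Request:
move_arm(linear=[[5.4,-1.7,-1.2],[5.4,-1.7,-1.2],[5.4,-1.7,-1.2],[5.4,-1.7,-1.2],[5.4,-1.7,-1.2],[5.4,-1.7,-1.2],[5.4,-1.7,-1.2],[5.4,-1.7,-1.2]], twist=[[0,0,0],[0,0,0],[0,0,0],[0,0,0],[0,0,0],[0,0,0],[0,0,0],[0,0,0]], gripper=[0,0,0,0,0,0,0,0])

```text
clock: 1.1
tool_pos: [0.5522, -0.2317, 0.3016]
ee_rot: [[0.935, 0.356, -0.0], [0.356, -0.935, 0.0], [-0.0, -0.0, -1.0]]
wrist_force: [0.1, -0.5, 0.3]
grip_width: 0.186
```

Request:
move_arm(linear=[[0,0,0],[0,0,0],[0,0,0],[0,0,0],[0,0,0],[0,0,0],[0,0,0]], twist=[[0,0,-0.168],[0,0,-0.168],[0,0,-0.168],[0,0,-0.168],[0,0,-0.168],[0,0,-0.168],[0,0,0]], gripper=[0,0,0,0,0,0,0])

```text
clock: 1.98
tool_pos: [0.551, -0.2331, 0.3011]
ee_rot: [[0.199, 0.98, -0.001], [0.98, -0.199, 0.0], [0.0, -0.001, -1.0]]
wrist_force: [0.5, -1.0, -0.8]
grip_width: 0.006
```

```bash
python3 - <<'E'
from h import *
C=cam("wrist");im=snapshot("wrist");cv2.imwrite("pics/w1.png",im[:,:,::-1]);np.savez("w1.npz",W=C[2])
goto([.55,-.235,.3],-11)
E
```

```text
tcp [ 0.551  -0.2332  0.3012] shift cm [-0.2007 -0.0584  0.1155] F [-0.4666 -0.1855  0.0843] w 0.004062560115191777 t 2.025
twist z -0.010744671558139629 or 3.1308479820316535 j6 -14.82780726073955
tilt twist [-0.0005 -0.0001]
```

View pics/w1.png

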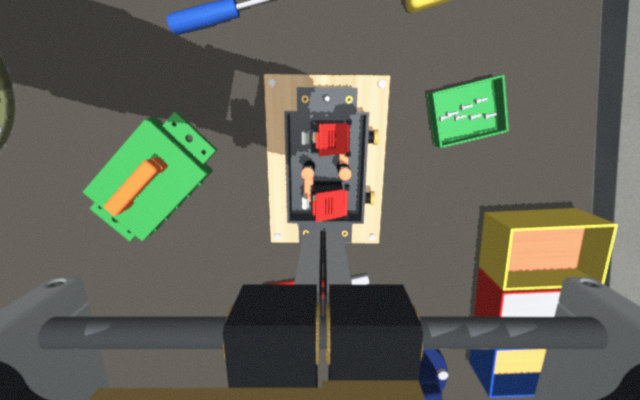

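```bash
python3 - <<'E'
from h import *
C=cam("wrist");im=cv2.imread("pics/w1.png")[:,:,::-1].copy()
c=cast(C,[(265,76),(389,76),(380,242),(271,242)],.018);print(c[:,:2],c.mean(0))
for a,b in((3,0),(2,1),(0,1),(3,2)):
    d=c[b]-c[a];print(np.linalg.norm(d),np.degrees(np.arctan2(d[1],d[0])))
cs=blob(im,(5,40,90),(30,190,255),(240,60,400,245))
print([cv2.contourArea(x) for x in cs[:3]]);r=rect(C,cs[0],.018);print("board",r)
print("dowelL tip px(326,98)",cast(C,(326,98),.08))
ctr=c.mean(0)[:2];t=np.radians(80)
E
```

```text
[[ 0.4967 -0.0907]
 [ 0.6694 -0.1261]
 [ 0.6186 -0.3774]
 [ 0.4416 -0.3411]] [ 0.5566 -0.2338  0.018 ]
0.2564241630380054 77.59406008246535
0.2563591342805368 78.56920416030694
0.17633852434577377 -11.599790583846175
0.1807024215979096 -11.586865773022236
[8209.0, 307.0, 141.5]
board (array([ 0.5558, -0.2332]), np.float32(77.770134), (263.4034423828125, 183.07424926757812))
dowelL tip px(326,98) [[ 0.5747 -0.1395  0.08  ]]
```

```bash
python3 - <<'E'
from h import *
goto([.5637,-.1891,.12],-11.8)
E
```

```text
tcp [ 0.551  -0.2332  0.3012] shift cm [ 4.5686  0.3689 18.1159] F [-0.4666 -0.1855  0.0843] w 0.004062560115191777 t 2.025
twist z 0.0032179642704619482 or -3.138374689319331 j6 -14.82780726073955
tilt twist [-0.0005 -0.0001]
```

Request:
move_arm(linear=[[1.5,0.1,5],[1.5,0.1,5],[1.6,0.2,5],[0,0,3.1],[0,0,1],[0,0,1],[0,0,1],[0,0,1],[0,0,0.5],[0,0,0]], twist=[[0,0,0],[0,0,0],[0,0,0],[0,0,0],[0,0,0],[0,0,0],[0,0,0],[0,0,0],[0,0,0],[0,0,0]], gripper=[0,0,0,0,0,0,0,0,0,0])

```text
clock: 3.28
tool_pos: [0.564, -0.1889, 0.0753]
ee_rot: [[0.198, 0.98, -0.0], [0.98, -0.198, 0.0], [0.0, -0.0, -1.0]]
wrist_force: [0.3, -0.3, 0.4]
grip_width: 0.008
```

Request:
move_arm(linear=[[0,0,0.3],[0,0,0.2],[0,0,0.15],[0,0,0.1]], twist=[[0,0,0],[0,0,0],[0,0,0],[0,0,0]], gripper=[0,0,0,0])

```text
clock: 3.78
tool_pos: [0.5641, -0.1889, 0.0679]
ee_rot: [[0.198, 0.98, 0.0], [0.98, -0.198, -0.0], [-0.0, 0.0, -1.0]]
wrist_force: [-0.0, -0.1, 0.7]
grip_width: 0.002
```

Request:
move_arm(linear=[[0,0,0.1],[0,0,0.1]], twist=[[0,0,0],[0,0,0]], gripper=[0,0])

```text
clock: 4.03
tool_pos: [0.5642, -0.1889, 0.0668]
ee_rot: [[0.198, 0.98, 0.0], [0.98, -0.198, -0.0], [-0.0, 0.0, -1.0]]
wrist_force: [-7.3, 2.2, 16.0]
grip_width: 0.003
```

Request:
move_arm(linear=[[0,0,0.1]], twist=[[0,0,0]], gripper=[0])

```text
clock: 4.15
tool_pos: [0.5642, -0.189, 0.0666]
ee_rot: [[0.198, 0.98, 0.001], [0.98, -0.198, -0.0], [-0.0, 0.001, -1.0]]
wrist_force: [-10.7, 4.3, 24.7]
grip_width: 0.006
```

Request:
move_arm(linear=[[0,0,-3],[0,0,-3],[-4.5,0,0],[-4.5,0,0],[0,0,1.5],[0,0,1],[0,0,1],[0,0,1],[0,0,0.5],[0,0,0.3]], twist=[[0,0,0],[0,0,0],[0,0,0],[0,0,0],[0,0,0],[0,0,0],[0,0,0],[0,0,0],[0,0,0],[0,0,0]], gripper=[0,0,0,0,0,0,0,0,0,0])

```text
clock: 5.4
tool_pos: [0.5463, -0.2769, 0.0718]
ee_rot: [[0.197, 0.98, -0.0], [0.98, -0.197, 0.0], [0.0, -0.0, -1.0]]
wrist_force: [-1.7, 0.8, 3.6]
grip_width: 0.008
```

Request:
move_arm(linear=[[0,0,0.2],[0,0,0.2],[0,0,0.1],[0,0,0.1]], twist=[[0,0,0],[0,0,0],[0,0,0],[0,0,0]], gripper=[0,0,0,0])

```text
clock: 5.9
tool_pos: [0.5465, -0.2773, 0.0669]
ee_rot: [[0.198, 0.98, 0.001], [0.98, -0.198, -0.0], [-0.0, 0.001, -1.0]]
wrist_force: [-5.4, 1.9, 15.6]
grip_width: 0.001
```

Request:
move_arm(linear=[[0,0,0.1],[0,0,-4],[-1,0,-5],[-1,0,-5],[-1,0,-5],[0,0,0],[0,0,0]], twist=[[0,0,0],[0,0,0],[0,0,0],[0,0,0],[0,0,0],[0,0,0],[0,0,0]], gripper=[0,0,0,0,0,0,0])

```text
clock: 6.78
tool_pos: [0.5401, -0.3063, 0.2539]
ee_rot: [[0.198, 0.98, -0.001], [0.98, -0.198, 0.001], [0.0, -0.001, -1.0]]
wrist_force: [-0.7, 0.7, -0.6]
grip_width: 0.004
```

```bash
python3 - <<'E'
from h import *
C=cam("wrist");im=snapshot("wrist");cv2.imwrite("pics/w2.png",im[:,:,::-1]);np.savez("w2.npz",W=C[2])
y=np.radians(78.1);Y=np.array([np.cos(y),np.sin(y),0]);c=np.array([.556,-.2335,.08])
p=proj(C,[c+.095*Y,c-.095*Y]);print(p)
x0,y0=(p.min(0)-[80,30]).astype(int).clip(0);x1,y1=(p.max(0)+[80,40]).astype(int)
cr=im[y0:y1,x0:x1];print(x0,y0,x1,y1)
cv2.imwrite("pics/w2c.png",cv2.resize(cr,None,fx=2.3,fy=2.3,interpolation=cv2.INTER_CUBIC)[:,:,::-1][:600,:800])
goto([.556,-.2335,.2])
E
```

```text
[[324.5295  22.0923]
 [322.8478 198.0106]]
242 0 404 238
tcp [ 0.54   -0.3062  0.2534] shift cm [7.4346 0.1407 5.3483] F [-0.3596  0.2511 -0.4512] w 0.0068732710053145355 t 6.825
tilt twist [-0.0021 -0.0008]
```

View pics/w2c.png

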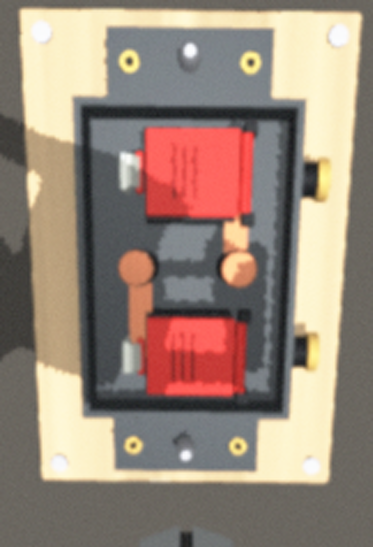

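```bash
python3 - <<'E'
from h import *
C=cam("wrist");s=lambda L:np.array(L)/2.3+[242,0]-0.28
q=cast(C,s([(129,61),(250,62),(133,445),(238,446)]),.06);print(q,q.mean(0))
d=q[0]+q[1]-q[2]-q[3];print(np.degrees(np.arctan2(d[1],d[0])))
q=cast(C,s([(190,47),(186,457)]),.08);print(q,q.mean(0));d=q[0]-q[1];print(np.linalg.norm(d),np.degrees(np.arctan2(d[1],d[0])))
q=cast(C,s([(20,10),(362,12),(328,483),(42,479)]),.018);print(q.mean(0))
d=q[0]+q[1]-q[2]-q[3];print(np.degrees(np.arctan2(d[1],d[0])))
d=q[1]+q[2]-q[0]-q[3];print(np.degrees(np.arctan2(d[1],d[0])))
goto([.505-.0,.225-.0,.27],24)
E
```

```text
[[ 0.5468 -0.1336  0.06  ]
 [ 0.6034 -0.1455  0.06  ]
 [ 0.5072 -0.3196  0.06  ]
 [ 0.5641 -0.3316  0.06  ]] [ 0.5554 -0.2326  0.06  ]
78.03619756826016
[[ 0.5755 -0.1386  0.08  ]
 [ 0.5358 -0.3265  0.08  ]] [ 0.5556 -0.2325  0.08  ]
0.19205039260650808 78.0865184276617
[ 0.5555 -0.233   0.018 ]
77.91465751611425
-11.944747042588226
tcp [ 0.54   -0.3062  0.2534] shift cm [ 51.3785 -13.9333  -1.5866] F [-0.3596  0.2511 -0.4512] w 0.0068732710053145355 t 6.825
twist z -0.6177929307840127 or 2.5237997228057805 j6 -21.534116347284773
tilt twist [-0.0021 -0.0008]
```

Request:
move_arm(linear=[[5,-1.4,-0.5],[5,-1.4,-0.5],[5,-1.4,-0.5],[5,-1.4,-0.5],[5,-1.4,0],[5,-1.4,0],[5,-1.4,0],[5,-1.4,0],[5,-1.4,0],[2,-1.4,0]], twist=[[0,0,0],[0,0,0],[0,0,0],[0,0,0],[0,0,0],[0,0,0],[0,0,0],[0,0,0],[0,0,0],[0,0,0]], gripper=[9.4,9.4,9.4,9.4,9.4,9.4,9.4,9.4,9.4,9.4])

```text
clock: 8.07
tool_pos: [0.4951, 0.1843, 0.2733]
ee_rot: [[0.195, 0.981, -0.003], [0.981, -0.195, -0.001], [-0.001, -0.002, -1.0]]
wrist_force: [-0.5, -0.3, 0.4]
grip_width: 0.988
```

Request:
move_arm(linear=[[0,0,0],[0,0,0],[0,0,0],[0,0,0],[0,0,0],[0,0,0]], twist=[[0,0,-0.15],[0,0,-0.15],[0,0,-0.15],[0,0,-0.15],[0,0,-0.02],[0,0,0]], gripper=[9.4,9.4,9.4,9.4,9.4,9.4])

```text
clock: 8.82
tool_pos: [0.4958, 0.1819, 0.2743]
ee_rot: [[-0.406, 0.914, -0.001], [0.914, 0.406, -0.0], [0.0, -0.001, -1.0]]
wrist_force: [-0.5, 0.1, 0.5]
grip_width: 1.002
```

```bash
python3 - <<'E'
from h import *
C=cam("wrist");im=snapshot("wrist");cv2.imwrite("pics/w3.png",im[:,:,::-1]);np.savez("w3.npz",W=C[2])
print(proj(C,[.503,.235,.067]))
for g in blob(im,(5,170,120),(22,255,255))[:3]:print("grip",cv2.contourArea(g),rect(C,g,.067))
for w in blob(im,(0,0,150),(179,50,255))[:2]:print("shell",cv2.contourArea(w),rect(C,w,.03))
goto([.503,.235,.2],23.5)
E
```

```text
[[345.1405 140.1919]]
grip 509.0 (array([0.4997, 0.2375]), np.float32(113.41783), (18.929431915283203, 70.443603515625))
grip 0.0 (array([0.507 , 0.1988]), np.float32(114.69724), (1.3043242692947388, 0.0))
grip 0.0 (array([0.5095, 0.1934]), np.float32(0.0), (0.0, 0.0))
shell 11630.0 (array([0.5038, 0.2276]), np.float32(113.82307), (117.46975708007812, 210.85089111328125))
shell 2484.5 (array([0.9656, 0.23  ]), np.float32(130.08626), (77.88954162597656, 170.75))
tcp [0.4959 0.1819 0.2745] shift cm [4.5597 2.8145 7.4491] F [-0.655  -0.7223  0.5119] w 1.0005472241953475 t 8.875
twist z 0.008313155842236464 or -3.133279497747557 j6 -7.8036912039320345
tilt twist [-0.0007 -0.0001]
```

View pics/w3.png

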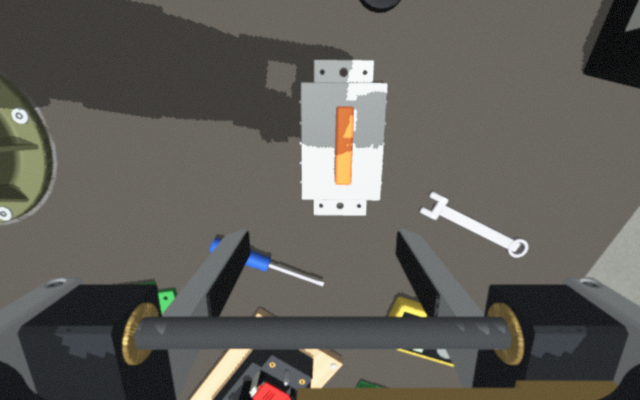

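```bash
python3 - <<'E'
from h import *
C=cam("wrist");im=cv2.imread("pics/w3.png")[:,:,::-1].copy()
g=blob(im,(4,140,70),(24,255,255),(320,95,370,195))[0];print(rect(C,g,.067),cv2.boundingRect(g))
q=cast(C,[(343.5,72),(340,206)],.010);print(q,q.mean(0));d=q[0]-q[1];print(np.linalg.norm(d),np.degrees(np.arctan2(d[1],d[0])))
q=cast(C,[(314,61),(373,61),(367,215),(314,215)],.010);print(q.mean(0))
q=cast(C,[(302,83),(386,83),(381,200),(303,199)],.030);print(q.mean(0));d=q[0]+q[1]-q[2]-q[3];print(np.degrees(np.arctan2(d[1],d[0])))
goto([.5035,.2275,.048],23.7)
E
```

```text
(array([0.5045, 0.2273]), np.float32(113.07168), (20.39309310913086, 95.49607849121094)) (335, 107, 18, 77)
[[0.468  0.3138 0.01  ]
 [0.5442 0.1385 0.01  ]] [0.5061 0.2261 0.01  ]
0.19107290958823253 113.48761930766578
[0.5066 0.2259 0.01  ]
[0.5066 0.2267 0.03  ]
114.0859767747935
tcp [0.4959 0.1819 0.2745] shift cm [ 3.8525  2.5666 22.6492] F [-0.655  -0.7223  0.5119] w 1.0005472241953475 t 8.875
twist z 0.0048224964005998405 or -3.1367701571891935 j6 -7.8036912039320345
tilt twist [-0.0007 -0.0001]
```

Request:
move_arm(linear=[[1.2,0.9,4],[1.2,0.9,4],[1.24,0.95,4],[0,0,4],[0,0,3.5],[0,0,2.5],[0,0,1],[0,0,0.6],[0,0,0]], twist=[[0,0,0.005],[0,0,0],[0,0,0],[0,0,0],[0,0,0],[0,0,0],[0,0,0],[0,0,0],[0,0,0]], gripper=[6,6,6,6,6,6,6,6,6])

```text
clock: 10.0
tool_pos: [0.5066, 0.2264, 0.0394]
ee_rot: [[-0.404, 0.915, 0.001], [0.915, 0.404, 0.0], [-0.0, 0.001, -1.0]]
wrist_force: [-0.4, 1.4, -0.1]
grip_width: 0.639
```

```bash
python3 - <<'E'
from h import *
goto([.506,.2263,.034],23.6)
E
```

```text
tcp [0.5066 0.2264 0.0394] shift cm [ 0.0143 -0.0591  0.539 ] F [-0.4439  1.4022 -0.1343] w 0.6394785522173875 t 10.0
twist z 0.003730907626005253 or -3.1378617459637876 j6 -3.5150521955179563
tilt twist [0.0006 0.    ]
```

Request:
move_arm(linear=[[0,0,0.3],[0,0,0.2],[0,0,0],[0,0,0],[0,0,0],[0,0,0],[0,0,0],[0,0,0]], twist=[[0,0,0],[0,0,0],[0,0,0],[0,0,0],[0,0,0],[0,0,0],[0,0,0],[0,0,0]], gripper=[6,6,0,0,0,0,0,0])

```text
clock: 11.0
tool_pos: [0.5063, 0.2263, 0.034]
ee_rot: [[-0.404, 0.915, -0.0], [0.915, 0.404, -0.0], [0.0, -0.0, -1.0]]
wrist_force: [-0.9, 0.0, 0.5]
grip_width: 0.231
```

Request:
move_arm(linear=[[0,0,-1],[0,0,-3],[0,0,-5],[0,0,-5],[0,0,-4],[0,0,0],[0,0,0]], twist=[[0,0,0],[0,0,0],[0,0,0],[0,0,0],[0,0,0],[0,0,0],[0,0,0]], gripper=[0,0,0,0,0,0,0])

```text
clock: 11.88
tool_pos: [0.5057, 0.2261, 0.2123]
ee_rot: [[-0.404, 0.915, -0.002], [0.915, 0.404, -0.001], [0.0, -0.002, -1.0]]
wrist_force: [0.8, -0.1, -5.4]
grip_width: 0.229
```

```bash
python3 - <<'E'
from h import *
C=cam("wrist");im=snapshot("wrist");cv2.imwrite("pics/w4.png",im[:,:,::-1]);np.savez("w4.npz",W=C[2])
goto([.5555,-.2327,.2],-11.95)
E
```

```text
tcp [0.5057 0.226  0.212 ] shift cm [-43.9745 -13.9764   1.2337] F [-0.3715  0.7508 -4.461 ] w 0.23006811733506036 t 11.925
twist z 0.6245586257514639 or -2.517034027838329 j6 -3.538099559921267
tilt twist [-0.0031 -0.0002]
```

View pics/w4.png

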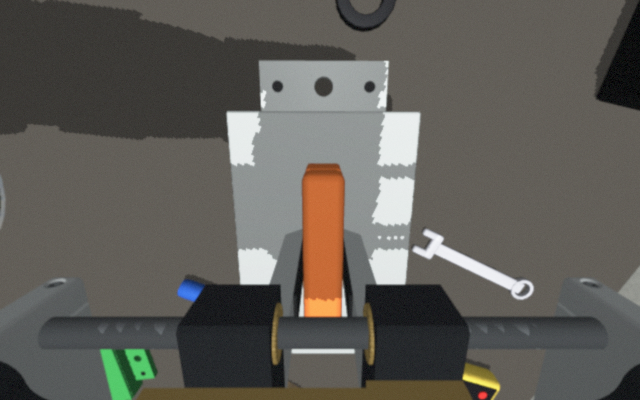

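```bash
cat > a.py <<'E'
from h import *
C=cam("wrist");o=get_obs()
q=cast(C,[(323.5,86),(260,61),(387,61),(228,112),(420,112),(302,166),(343,166)],o["tool_pos"][2]-.024)
q[3:5]=cast(C,[(228,112),(420,112)],o["tool_pos"][2]-.004)
print((q-o["tool_pos"])@o["ee_rot"]*1000)
E
python3 a.py
```

```text
[[ 95.9613   0.5387  24.0143]
 [110.455  -38.6983  24.1365]
 [110.4435  39.6913  23.8972]
 [ 80.2355 -55.0986   4.1815]
 [ 80.2733  56.5731   3.8406]
 [ 45.0207 -13.9715  24.0502]
 [ 45.046   13.8093  23.9654]]
```

Request:
move_arm(linear=[[-2,-0.6,0],[-4,-1.3,0],[-5,-1.6,0],[-5,-1.6,0],[-6,-1.9,0],[-6,-1.9,0],[-5,-1.6,0],[-5,-1.6,0],[-4,-1.3,0],[-2,-0.6,0]], twist=[[0,0,0],[0,0,0],[0,0,0],[0,0,0],[0,0,0],[0,0,0],[0,0,0],[0,0,0],[0,0,0],[0,0,0]], gripper=[0,0,0,0,0,0,0,0,0,0])

```text
clock: 13.18
tool_pos: [0.5551, -0.2345, 0.2126]
ee_rot: [[-0.402, 0.916, -0.002], [0.916, 0.402, 0.001], [0.001, -0.001, -1.0]]
wrist_force: [-0.0, 0.3, -3.9]
grip_width: 0.231
```

Request:
move_arm(linear=[[0,0,0],[0,0,0],[0,0,0],[0,0,0],[0,0,0],[0,0,0],[0,0,0],[0,0,0],[0,0,0]], twist=[[0,0,0.06],[0,0,0.12],[0,0,0.12],[0,0,0.12],[0,0,0.12],[0,0,0.065],[0,0,0.02],[0,0,0],[0,0,0]], gripper=[0,0,0,0,0,0,0,0,0])

```text
clock: 14.3
tool_pos: [0.556, -0.2318, 0.2138]
ee_rot: [[0.206, 0.978, -0.0], [0.978, -0.206, 0.0], [0.0, -0.0, -1.0]]
wrist_force: [1.7, 0.1, -3.6]
grip_width: 0.23
```

```bash
python3 - <<'E'
from h import *
goto([.5549,-.2331,.12],-11.95)
E
```

```text
tcp [ 0.556  -0.2318  0.2138] shift cm [-0.1459 -0.0752  9.3799] F [ 1.6913  0.1477 -3.6267] w 0.22982519744025748 t 14.3
twist z 0.0005755860139291524 or -3.1410170675758637 j6 -14.202787942489719
tilt twist [-0.0002 -0.0001]
```

Request:
move_arm(linear=[[-0.15,-0.08,2],[0,0,3],[0,0,2.5],[0,0,1.5],[0,0,0.4],[0,0,0],[0,0,0]], twist=[[0,0,0],[0,0,0],[0,0,0],[0,0,0],[0,0,0],[0,0,0],[0,0,0]], gripper=[0,0,0,0,0,0,0])

```text
clock: 15.18
tool_pos: [0.5553, -0.2334, 0.1209]
ee_rot: [[0.207, 0.978, 0.001], [0.978, -0.207, -0.001], [-0.0, 0.001, -1.0]]
wrist_force: [-1.1, 0.6, -3.2]
grip_width: 0.234
```

```bash
python3 - <<'E'
from h import *
C=cam("wrist");im=snapshot("wrist")
goto([.5549,-.2331,.094],-11.95)
cv2.imwrite("pics/w5.png",cv2.resize(im[40:240,200:440],None,fx=3,fy=3,interpolation=cv2.INTER_CUBIC)[:,:,::-1])
E
```

```text
tcp [ 0.5553 -0.2333  0.1208] shift cm [ 0.0148 -0.0441  2.6823] F [-0.5782 -0.2948 -3.7236] w 0.2318985548795034 t 15.225
twist z -0.0003583125568931145 or 3.1412343410329 j6 -14.305118460436148
tilt twist [0.0013 0.0003]
```

View pics/w5.png

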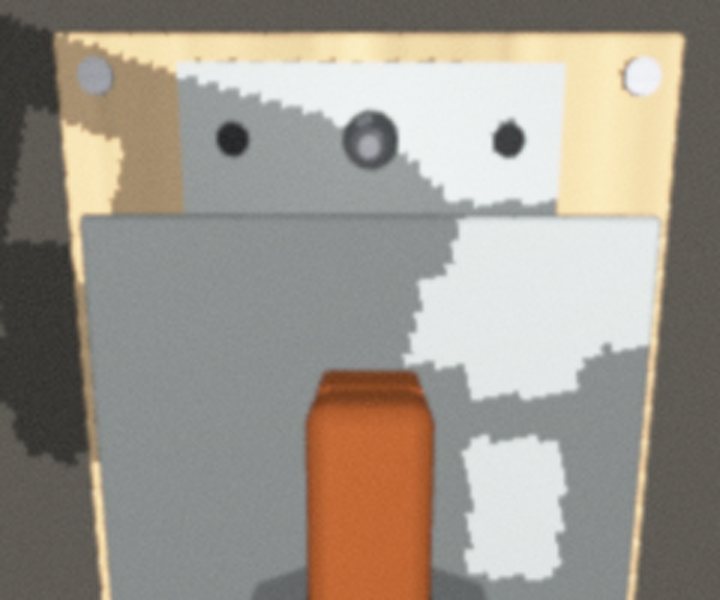

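Request:
move_arm(linear=[[0,0,0.4],[0,0,0.4],[0,0,0.4],[0,0,0.3],[0,0,0.3],[0,0,0]], twist=[[0,0,0],[0,0,0],[0,0,0],[0,0,0],[0,0,0],[0,0,0]], gripper=[0,0,0,0,0,0])

```text
clock: 15.98
tool_pos: [0.5548, -0.2331, 0.1017]
ee_rot: [[0.207, 0.978, -0.0], [0.978, -0.207, 0.0], [0.0, -0.0, -1.0]]
wrist_force: [-0.2, -0.5, -4.4]
grip_width: 0.234
```

Request:
move_arm(linear=[[0,0,0.2],[0,0,0.2],[0,0,0.15],[0,0,0.1],[0,0,0]], twist=[[0,0,0],[0,0,0],[0,0,0],[0,0,0],[0,0,0]], gripper=[0,0,0,0,0])

```text
clock: 16.6
tool_pos: [0.5551, -0.2332, 0.0958]
ee_rot: [[0.207, 0.978, 0.001], [0.978, -0.207, -0.0], [-0.0, 0.001, -1.0]]
wrist_force: [-1.7, 0.3, 5.7]
grip_width: 0.234
```

Request:
move_arm(linear=[[0,0,0.1],[0,0,0]], twist=[[0,0,0],[0,0,0]], gripper=[0,0])

```text
clock: 16.85
tool_pos: [0.5551, -0.2333, 0.0949]
ee_rot: [[0.207, 0.978, 0.001], [0.978, -0.207, -0.0], [-0.0, 0.001, -1.0]]
wrist_force: [-3.3, 1.4, 5.9]
grip_width: 0.229
```

Request:
move_arm(linear=[[0,0,0.1],[0,0,0]], twist=[[0,0,0],[0,0,0]], gripper=[0,0])

```text
clock: 17.1
tool_pos: [0.5551, -0.2333, 0.094]
ee_rot: [[0.207, 0.978, 0.001], [0.978, -0.207, -0.0], [-0.0, 0.001, -1.0]]
wrist_force: [-2.6, 1.5, 6.8]
grip_width: 0.229
```

Request:
move_arm(linear=[[0,0,0.1],[0,0,0]], twist=[[0,0,0],[0,0,0]], gripper=[0,0])

```text
clock: 17.35
tool_pos: [0.5551, -0.2333, 0.0939]
ee_rot: [[0.207, 0.978, 0.001], [0.978, -0.207, -0.001], [-0.0, 0.001, -1.0]]
wrist_force: [-6.1, 2.8, 15.6]
grip_width: 0.235
```

Request:
move_arm(linear=[[0,0,0.05],[0,0,0]], twist=[[0,0,0],[0,0,0]], gripper=[0,0])

```text
clock: 17.6
tool_pos: [0.5552, -0.2333, 0.0939]
ee_rot: [[0.207, 0.978, 0.001], [0.978, -0.207, -0.001], [-0.0, 0.001, -1.0]]
wrist_force: [-10.0, 4.8, 19.7]
grip_width: 0.23
```

Request:
move_arm(linear=[[0,-0.06,0],[0,0,0],[0,0,0]], twist=[[0,0,0],[0,0,0],[0,0,0]], gripper=[0,0,0])

```text
clock: 17.98
tool_pos: [0.5552, -0.2333, 0.094]
ee_rot: [[0.207, 0.978, 0.003], [0.978, -0.207, -0.001], [-0.001, 0.003, -1.0]]
wrist_force: [-4.2, 3.0, 17.5]
grip_width: 0.236
```

```bash
python3 - <<'E'
from h import *
a=snapshot("scene");b=snapshot("side");goto([.5551,-.2333,.094],-11.95)
f=lambda i,s:cv2.resize(i,None,fx=s,fy=s,interpolation=cv2.INTER_CUBIC)
cv2.imwrite("pics/f.png",np.hstack([f(a[200:300,190:350],2.5),f(b[95:195,250:410],2.5)])[:,:,::-1])
C=cam("wrist");im=snapshot("wrist");cv2.imwrite("pics/w6.png",im[:,:,::-1])
E
```

```text
tcp [ 0.5552 -0.2333  0.0939] shift cm [-0.0014 -0.0074 -0.0067] F [-4.1379  2.595  17.1882] w 0.23029381219931777 t 18.075
twist z -0.0003488345330968645 or 3.1412438190566965 j6 -14.315738234305787
tilt twist [0.0029 0.0006]
```

View pics/f.png

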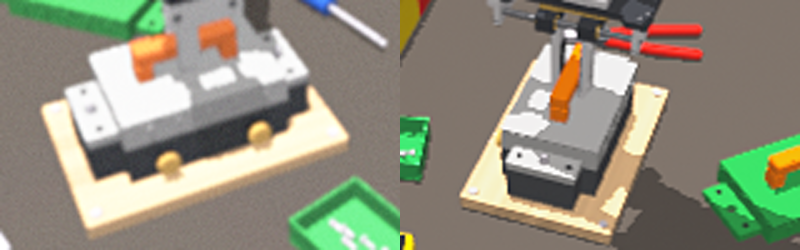

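Request:
move_arm(linear=[[0,0,0.06],[0,0,0],[0,0,0],[0,0,0]], twist=[[0.002,0,0],[0,0,0],[0,0,0],[0,0,0]], gripper=[0,0,0,0])

```text
clock: 18.62
tool_pos: [0.5551, -0.2333, 0.0939]
ee_rot: [[0.207, 0.978, 0.001], [0.978, -0.207, -0.001], [-0.001, 0.001, -1.0]]
wrist_force: [-6.9, 5.3, 24.7]
grip_width: 0.232
```

```bash
python3 - <<'E'
from h import *
goto([.5551,-.2333,.094],-11.95);print(get_obs()["wrist_torque"])
E
```

```text
tcp [ 0.5551 -0.2333  0.0939] shift cm [-0.0013 -0.0048 -0.0076] F [-6.9181  5.254  24.6609] w 0.23202508293477728 t 18.625
twist z -0.0003725933662672709 or 3.141220060223526 j6 -14.288026450498279
tilt twist [0.0011 0.0007]
[0.7996 1.4358 0.0255]
```

```bash
python3 -c "
from cell import *
print(job_done())"
```

```text
the job is handed in; nothing more can be done
None
```

The fuse box is closed. I handed it in at 18.6 s with the gripper still holding the upper half pressed down.

- **Covers:** I pressed each one to its hard stop, the left with about 25 N and the right with at least 16 N. The close picture afterwards showed both lying flat under their catches. I did not see the covers again once the upper half was on.
- **Upper half:** The camera showed a dowel tip centred in its hole before I lowered it. It went on without side force, met the springs, then stopped hard at fingertip height z = 0.0939, against 0.094 expected. Raising the push from about 17 N to 25 N did not move it any lower.
- **Final hold:** Tilt is about 0.001 rad, the grip has not slipped, and about 9 N of sideways force is left at the wrist. The scene and side pictures, taken just before the last push, show no visible gap on the sides in view. The far sides were not seen directly.
- **Bench:** I touched none of the other objects.

No check failed. One correction was needed: a small sideways shift raised the tilt to 0.003 rad, and I brought it back to 0.001 before the final push.

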